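# Shut the sharpening kit against dust

## Robot

A 7-joint arm with a two-finger parallel gripper is mounted at the origin on a cart in front of the work surface, level with it; the furniture and walls round the work are solid. World frame = base frame: x ahead of the robot, y to its left, z up, the work surface at z = 0. Lengths are in m, angles in rad, forces in N, time in s.
With the tool pointing down it reaches from about 0.425 to 0.875 m from the base axis. Payload 4.7 kg.
Tool frame: the origin (TCP) lies between the finger pads; the fingertips stand 22 mm ahead of it and the grasp point (between the pads) lies 3 mm ahead of it; z points along the fingers, y is the line along which they close (so a half turn about z gives the same grasp; the last joint's range is limited). The gripper opens to 87 mm and grips with 3 to 60 N. Pads are 19 mm wide; open, the fingers measure 117 mm over their backs; the gripper's body (75 mm by 190 mm) begins 51 mm behind the grasp point.
Start: joints at [-1.302, 0.321, -0.07, 1.45, 0.023, 1.371, -0.057], TCP at [0.164, 0.629, 0.245] pointing down, gripper open.
Joint ranges: [-2.86, 2.86], [-0.3, 2.09], [-1.38, 1.24], [0.06, 2.45], [-1.56, 4.7], [0.09, 2.05], [-2.69, 2.69]. Speed limits (rad/s): [2.57, 2.57, 3.14, 3.14, 3.14, 3.14, 3.14].

## Interface

Orientations are given as a rotation vector (axis times angle).
In Python, from bench import ctrl gives the robot as it stands. The module is installed in compiled form; this text tells all that it offers.
- The arm moves only by the tool send_rows, never from a script. Its argument "motion" is a list of rows, each an object with "claw": the opening, from -1 (shut) to 1 (fully open); "slide": the shift along the tool's x, y, z in mm, a list of three; "delta_rot": the turn, a rotation vector about the tool's x, y, z in rad, a list of three. In form: [{"claw": claw, "slide": [x, y, z], "delta_rot": [ax, ay, az]}, ...]. A call has 1 to 5 rows; each row is the pose to reach, as a shift and turn from the pose commanded when the call began, along the tool's axes at that moment; what a row does not reach only later rows make up. A row lasts 1/10 s, in which the tool goes at most 50 mm and 8.59 degrees, less where a joint would pass 70% of its speed; a pose out of reach is approached as far as the arm can. A call with a gripper value outside its range is refused whole. The fingers move at their own pace and stop on an object; "grip_force" is the grip in N (left out, the last holds). Time passes only in rows, so rows that repeat a pose let the fingers close. It gives the time, the measured TCP pose, the force, the opening and the grip force at its end, in the units of the state.
- ctrl.get_state(): the state, without advancing time (a new reading comes with each control period).
- ctrl.get_image(name): name is "side" or "top" or "wrist"; returns a dict with "color" (420x560x3 uint8, blue, green, red), "fx", "fy", "cx", "cy" (pixels), "pose" (4x4, takes a point from camera to world coordinates). Camera axes: x right, y down, z forward; pixel columns grow to the right and rows downward; lengths in m; the calibration is good to about 2 mm. A picture is of the moment at which its call begins. There is no depth.
- ctrl.close_job(): hands the job in; it is judged then, once.
The state is a dict: "time": time; "joint_positions": joint angles; "qd": joint speeds; "joint_torque": joint torques, N m; "position": TCP position; "tool_rot": TCP orientation; "ft_force": force on the tool from outside, world axes, zero at the start; "torque": the same for the moment, N m; "grip_width": opening from 0.0 (shut) to 1.0 (fully open); "grip_force": force on a finger pad.
Only numpy, scipy, OpenCV 4.12 (cv2) and the standard library are available. Lean on these libraries where they do the work, as an engineer would, in place of code of your own. Each camera call takes 0.05 s, during which the arm holds its last target. There are 200 camera calls.

## Task

Sanding is about to start, so shut the sharpening kit against the dust, using only the fingertips: push the lid of the dark oilstone box over until it is closed, and push the drawer that holds the two honing guides fully home. Leave the other, empty drawer open just as it is, do not lift the oilstone box or shove it about, and do not disturb the things standing around.

Things in the scene. Friction and masses are not known exactly. Their poses are not given: they have to be found in the camera images.
- guide_unit_drawer (a joint): how far the drawer with the honing guides is pulled out, m: 0 = fully home (its front flush with the front edges of its housing), grows as it comes out, 0.105 at most. It stays where it is left; about 1.5 N moves it
- guide_unit_drawer_front (a point): middle of the front face of the drawer that holds two grey honing guides. The face is upright and flat, 103 mm wide, no handle, a notch 36 wide and 14 mm deep in its top edge; this point is 34.5 mm above the bench, the face spans 8.5 to 65.5 mm. x axis points into the housing (the way to push it shut), y to the left along the face, z up.
- guide_unit: housing of that drawer: open-fronted plywood box 140 deep (x) x 120 wide (y) x 74 mm high, fixed to the bench; origin in the middle of its underside, its front faces its -x. The empty drawer's housing is the same
- empty_unit_drawer (a joint): how far the other, empty drawer is pulled out, m: 0 = fully home, grows as it comes out
- empty_unit_drawer_front (a point): middle of the front face of the empty drawer, which looks the same from outside (same sizes and axes, cork floor bare). The two housings stand side by side, either one left or right
- oilstone_lid (a joint): angle of the oilstone box's hinged lid, rad: 0 = shut, 1.57 = upright, 1.83 = as far back as it goes. The hinge is stiff enough to hold the lid about where it is left, a little over 1 N at its free edge moves it
- oilstone: dark mahogany oilstone box, 70 x 215 mm and 45 mm high when shut, standing loose on the bench, about 0.75 kg; origin in the middle of its underside, its long side along its y, z up. The box without lid is 28 mm high; it starts open, its lid about upright
- lid_edge (a point): middle of the lid's free long edge, 65 mm from the hinge, halfway through its thickness; moves with the lid. The lid is the upper part of the box, 64 mm across and 17 mm thick, hinged along the rear (+x) long side at x = +33 mm, 28 mm above the bench (box frame); open, its outer face looks to the box's +x and its free edge is about 92 mm above the bench
- sanding: beech-coloured sanding block, 60x105x29 mm, loose bystander; origin in the middle of its underside, z up
- tin: round red-lidded tin, 67 mm across, 28 mm high, loose bystander; origin in the middle of its underside, z up
- knob: dark turned wooden knob, 52 mm across, 46 mm high, loose bystander; origin in the middle of its underside, z up
Mind the look-alikes: they are no part of the job. What is shaped like the part that bears empty_unit_drawer but green is not meant.

How it is judged:
At the end, for the whole second after the job is handed in: The drawer with the honing guides is home to within 5 mm, the oilstone box's lid is shut to within 0.08 rad and the box rests upright within 40 mm of where it stood; the empty drawer is still open within 15 mm of where it was, and the loose bystanders are within 20 mm of their places (value of joint guide_unit_drawer below 0.005 m and value of joint oilstone_lid below 0.08 rad and distance of empty_unit_drawer_front from where it was at the start of the episode below 0.015 m and value of joint empty_unit_drawer above 0.05 m and distance of oilstone from where it was at the start of the episode below 0.04 m and height (world z) of oilstone below 0.012 m and angle between oilstone's own z axis and vertical below 0.15 rad and linear speed of oilstone below 0.02 m/s and distance of each of sanding, tin, knob from where it was at the start of the episode below 0.02 m); the robot touches nothing.
It fails at once if the empty drawer was moved more than 15 mm (distance of empty_unit_drawer_front from where it was at the start of the episode above 0.015 m).
It fails at once if the oilstone box was lifted or tipped (height (world z) of oilstone above 0.012 m or angle between oilstone's own z axis and vertical above 0.15 rad).
It fails at once if the oilstone box was shoved more than 40 mm (distance of oilstone from where it was at the start of the episode above 0.04 m).
It fails at once if a loose bystander was moved more than 20 mm (distance of any of sanding, tin, knob from where it was at the start of the episode above 0.02 m).
It also fails if it takes over 42 s, if anything falls off the work surface, if the arm or the gripper's body presses on something with over 40 N, if the wrist force passes 120 N, or if a joint passes its speed limit or range.

## Working session

There is one attempt and no reset: what is moved stays moved. The work goes in short steps, Python scripts to look and compute and a tool call to move; the robot and the scene stay as the last step left them, time stands still between calls to the robot, and variables do not carry over. Pictures are saved under pics/ and viewed, at most 10 in all, crops included, and the job is handed in when it is done.

Besides the shell and the picture viewer there is one more tool, called after "Emit:" by a JSON object that holds its "api" and its "payload", one argument or row to a line. send_rows: Moves the arm, as the interface text tells. Its arguments: {"type":"object","properties":{"motion":{"type":"array","items":{"type":"object","properties":{"claw":{"type":"number"},"slide":{"type":"array","items":{"type":"number"}},"delta_rot":{"type":"array","items":{"type":"number"}}}}},"grip_force":{"type":"number"}},"required":["motion"]}

```bash
mkdir -p pics; cat > h.py <<'E'
import numpy as np, cv2, json
from scipy.spatial.transform import Rotation as R
from bench import ctrl
def grab(n,f):
    d=ctrl.get_image(n); cv2.imwrite(f'pics/{f}.png',d['color'])
    np.savez(f'pics/{f}.npz',**{k:d[k] for k in('fx','fy','cx','cy','pose')}); return d
def load(f): return np.load(f'pics/{f}.npz')
def ray(c,u,v):
    p=np.array(c['pose']); d=p[:3,:3]@np.array([(u-c['cx'])/c['fx'],(v-c['cy'])/c['fy'],1]); return p[:3,3],d
def onz(c,u,v,z):
    o,d=ray(c,u,v); return (o+d*(z-o[2])/d[2]).round(4)
def tri(c1,p1,c2,p2):
    o1,d1=ray(c1,*p1);o2,d2=ray(c2,*p2)
    s=np.linalg.lstsq(np.c_[d1,-d2],o2-o1,rcond=None)[0]
    a=o1+s[0]*d1;b=o2+s[1]*d2; return ((a+b)/2).round(4),np.linalg.norm(a-b).round(4)
def proj(c,P):
    p=np.array(c['pose']); q=p[:3,:3].T@(np.array(P)-p[:3,3]); return (q[0]/q[2]*c['fx']+c['cx'],q[1]/q[2]*c['fy']+c['cy'])
E
python3 - <<'E'
from h import *
for n in('top','side'):
    d=grab(n,n+'0'); print(n,d['fx'],np.array(d['pose']).round(3).tolist())
s=ctrl.get_state(); print(s['time'],s['position'],s['tool_rot'])
a=cv2.imread('pics/top0.png')
E
```

```text
top 390.77483447415943 [[0.003, -0.995, 0.096, 0.476], [-1.0, -0.002, 0.01, 0.006], [-0.01, -0.096, -0.995, 0.984], [0.0, 0.0, 0.0, 1.0]]
side 455.8253192545385 [[0.999, -0.015, 0.037, 0.505], [-0.039, -0.583, 0.812, -1.076], [0.01, -0.812, -0.583, 0.844], [0.0, 0.0, 0.0, 1.0]]
0.1 [0.16379125 0.62855272 0.24356202] [-3.99106537e-01 -3.11606344e+00  2.69247067e-03]
```

View pics/top0.png

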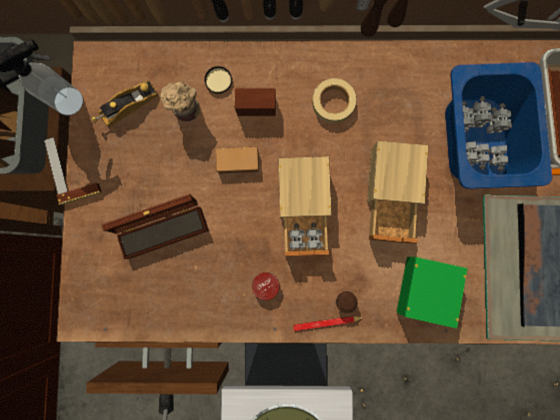

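View pics/side0.png

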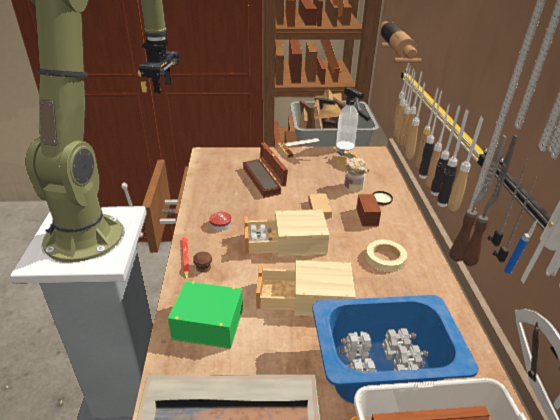

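The top view shows the guide drawer with grey guides at (306,240), the bare cork drawer at (395,220), a green box at (433,292), and the open oilstone box at (160,232) with its lid on the far side. Drawer candidates are (306,240), (395,220) and the green one (433,292). Box candidates are the dark open box (160,232) and the mahogany block (255,102). I choose (306,240) and (160,232), and will check them in one crop.

```bash
python3 - <<'E'
from h import *
a=cv2.imread('pics/top0.png')
l=cv2.resize(a[180:270,95:225],None,fx=6,fy=6,interpolation=cv2.INTER_CUBIC)[:, :780]
r=cv2.resize(a[140:320,240:440],None,fx=3.9,fy=3.9,interpolation=cv2.INTER_CUBIC)
l=cv2.resize(l,(400,277)); r=cv2.resize(r,(400,360))
l=cv2.copyMakeBorder(l,0,83,0,0,cv2.BORDER_CONSTANT)
cv2.imwrite('pics/crop.png',np.hstack([l,r]))
E
```

```text
(no output)
```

View pics/crop.png

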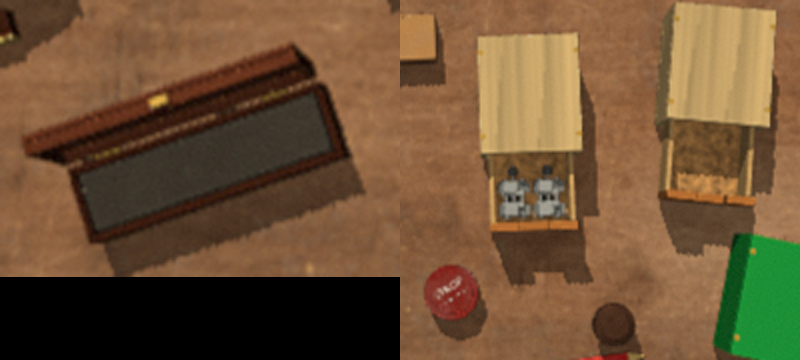

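The crop shows the guide drawer (two grey guides) on the left and the bare cork drawer on the right. The oilstone box has its lid up on its far side, with a brass plate near (157,100) in the crop.

```bash
python3 - <<'E'
from h import *
c=load('top0')
def P(n,pts,z):
    q=np.array([onz(c,*p,z) for p in pts]); print(n,q[:,:2].tolist(),'mean',q.mean(0)[:2].round(4)); return q
f=P('front',[(285,255.5),(328.5,254.5)],.0655)
h=P('house',[(279,158.5),(329,157),(331.5,215),(281,216)],.074)
e=P('emptyfront',[(373,239),(417,242)],.0655)
b=P('box',[(124.9,258.3),(207.8,230.4),(202.2,207.6),(118.4,233.6)],.028)
l=P('lid',[(103.1,224.9),(190.9,194.6)],.092)
l2=P('lidfront',[(110,231),(197,203)],.09)
print('brass',onz(c,145.8,212.5,.092))
P('tin',[(266,287)],.028);P('knob',[(346.5,301)],.046);P('sand',[(237,160)],.029)
print('box yaw',np.degrees(np.arctan2(*(b[0]-b[1])[[1,0]]))-90,np.degrees(np.arctan2(*(b[3]-b[2])[[1,0]]))-90,'lid',np.degrees(np.arctan2(*(l[0]-l[1])[[1,0]]))-90)
print('unit yaw', np.degrees(np.arctan2(*(h[0]-h[3])[[1,0]])),np.degrees(np.arctan2(*(h[1]-h[2])[[1,0]])),np.degrees(np.arctan2(*(f[0]-f[1])[[1,0]]))-90)
s=ctrl.get_state();print(R.from_rotvec(s['tool_rot']).as_matrix().round(3))
E
```

```text
front [[0.4736, 0.0038], [0.4762, -0.0978]] mean [ 0.4749 -0.047 ]
house [[0.7027, 0.0186], [0.7065, -0.1], [0.5682, -0.1046], [0.5656, 0.0134]] mean [ 0.6358 -0.0432]
emptyfront [[0.5127, -0.2023], [0.506, -0.3049]] mean [ 0.5094 -0.2536]
box [[0.4654, 0.3949], [0.5342, 0.1934], [0.5905, 0.2084], [0.5257, 0.4134]] mean [0.529  0.3025]
lid [[0.5423, 0.4224], [0.613, 0.2217]] mean [0.5776 0.322 ]
lidfront [[0.5284, 0.4067], [0.5938, 0.2076]] mean [0.5611 0.3072]
brass [0.5712 0.3249 0.092 ]
tin [[0.3975, 0.0495]] mean [0.3975 0.0495]
knob [[0.3672, -0.1415]] mean [ 0.3672 -0.1415]
sand [[0.7101, 0.124]] mean [0.7101 0.124 ]
box yaw 18.85191653910006 17.541618360561046 lid 19.40568215825381
unit yaw 2.172102904105627 1.9050141592521435 1.465910637237542
[[-0.968  0.252 -0.   ]
 [ 0.252  0.968 -0.002]
 [-0.    -0.002 -1.   ]]
```

Emit:
{"api": "send_rows", "payload": {
  "motion": [
    {"claw": -1,"slide": [-45,-16,0],"delta_rot": [0,0,-0.12]},
    {"claw": -1,"slide": [-90,-33,0],"delta_rot": [0,0,-0.24]},
    {"claw": -1,"slide": [-135,-49,0],"delta_rot": [0,0,-0.36]},
    {"claw": -1,"slide": [-180,-66,0],"delta_rot": [0,0,-0.48]},
    {"claw": -1,"slide": [-225,-82,0],"delta_rot": [0,0,-0.578]}
  ],
  "grip_force": 20
}}

```text
time: 0.6
position: [0.3622, 0.4914, 0.2442]
tool_rot: [0.513, -3.099, 0.001]
ft_force: [1.0, 0.3, 0.3]
grip_width: 0.628
grip_force: 0.0
```

```bash
cat >> h.py <<'E'
def to(x,y,z):
    s=ctrl.get_state(); r=R.from_rotvec(s['tool_rot']); m=r.as_matrix()
    print('t',s['time'],'pos',np.round(s['position'],4),'F',np.round(s['ft_force'],1),'slide mm',(m.T@(np.array([x,y,z])-s['position'])*1000).round(1),'yaxis',np.degrees(np.arctan2(m[1,1],m[0,1])).round(1),'z',m[:,2].round(3))
E
python3 -c "
from h import *
to(.602,.327,.24)"
```

```text
t 0.6 pos [0.3622 0.4914 0.2442] F [1.  0.3 0.3] slide mm [-174.1 -232.8    4.2] yaxis 108.8 z [-0. -0. -1.]
```

Emit:
{"api": "send_rows", "payload": {
  "motion": [
    {"claw": -1,"slide": [-30,-39,0]},
    {"claw": -1,"slide": [-60,-78,0]},
    {"claw": -1,"slide": [-90,-117,0]},
    {"claw": -1,"slide": [-120,-156,0]},
    {"claw": -1,"slide": [-150,-195,0]}
  ]
}}

```text
invalid input
```

```bash
python3 -c "
from h import *
to(.602,.327,.102)"
```

```text
t 0.6 pos [0.3622 0.4914 0.2442] F [1.  0.3 0.3] slide mm [-174.2 -232.8  142.2] yaxis 108.8 z [-0. -0. -1.]
```

All fields are required, so I'm including the zero rotation.

Emit:
{"api": "send_rows", "payload": {
  "motion": [
    {"claw": -1,"slide": [-30,-39,0],"delta_rot": [0,0,0]},
    {"claw": -1,"slide": [-60,-78,0],"delta_rot": [0,0,0]},
    {"claw": -1,"slide": [-90,-117,0],"delta_rot": [0,0,0]},
    {"claw": -1,"slide": [-120,-156,0],"delta_rot": [0,0,0]},
    {"claw": -1,"slide": [-150,-195,0],"delta_rot": [0,0,0]}
  ]
}}

```text
time: 1.1
position: [0.5663, 0.3543, 0.2442]
tool_rot: [0.506, -3.1, 0.0]
ft_force: [-0.1, -0.6, -0.4]
grip_width: 0.174
grip_force: 0.0
```

```bash
python3 -c "
from h import *
to(.602,.327,.102)"
```

```text
t 1.1 pos [0.5663 0.3543 0.2442] F [-0.1 -0.6 -0.4] slide mm [-25.2 -37.2 142.2] yaxis 108.5 z [-0. -0. -1.]
```

Emit:
{"api": "send_rows", "payload": {
  "motion": [
    {"claw": -1,"slide": [-25,-37,0],"delta_rot": [0,0,0]},
    {"claw": -1,"slide": [-25,-37,20],"delta_rot": [0,0,0]},
    {"claw": -1,"slide": [-25,-37,50],"delta_rot": [0,0,0]},
    {"claw": -1,"slide": [-25,-37,80],"delta_rot": [0,0,0]},
    {"claw": -1,"slide": [-25,-37,80],"delta_rot": [0,0,0]}
  ]
}}

```text
time: 1.6
position: [0.5976, 0.3269, 0.1588]
tool_rot: [0.504, -3.091, 0.006]
ft_force: [-0.4, -0.5, -0.3]
grip_width: 0.008
grip_force: 0.0
```

```bash
python3 -c "
from h import *
to(.602,.327,.102)
d=grab('top','top1')
e=grab('side','side1')
a=cv2.resize(d['color'][150:270,80:240],(440,330));b=cv2.resize(e['color'][110:210,200:320],(360,300))
cv2.imwrite('pics/c1.png',np.hstack([a,cv2.copyMakeBorder(b,0,30,0,0,cv2.BORDER_CONSTANT)]))"
```

```text
t 1.6 pos [0.5976 0.3269 0.1588] F [-0.4 -0.5 -0.3] slide mm [-4.8 -1.2 56.7] yaxis 108.5 z [-0.009 -0.005 -1.   ]
```

View pics/c1.png

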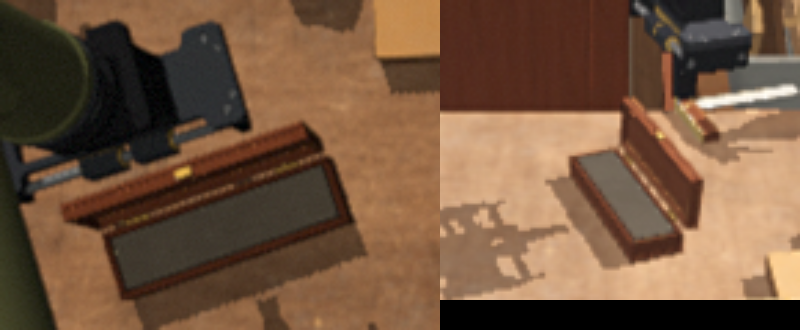

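The closed fingers hang just behind the lid, near crop pixel (130,150), with clearance, so I'm lowering them.

Emit:
{"api": "send_rows", "payload": {
  "motion": [
    {"claw": -1,"slide": [-5,-1,20],"delta_rot": [0,0,0]},
    {"claw": -1,"slide": [-5,-1,40],"delta_rot": [0,0,0]},
    {"claw": -1,"slide": [-5,-1,57],"delta_rot": [0,0,0]},
    {"claw": -1,"slide": [-5,-1,57],"delta_rot": [0,0,0]},
    {"claw": -1,"slide": [-5,-1,57],"delta_rot": [0,0,0]}
  ]
}}

```text
time: 2.2
position: [0.606, 0.3295, 0.1086]
tool_rot: [-0.506, 3.1, 0.001]
ft_force: [-0.2, -0.3, 0.6]
grip_width: 0.005
grip_force: 0.0
```

```bash
python3 -c "
from h import *
to(.602,.327,.102)"
```

```text
t 2.2 pos [0.606  0.3295 0.1086] F [-0.2 -0.3  0.6] slide mm [ 4.6 -1.2  6.5] yaxis 108.5 z [ 0.001  0.001 -1.   ]
```

Emit:
{"api": "send_rows", "payload": {
  "motion": [
    {"claw": -1,"slide": [0,0,5],"delta_rot": [0,0,0]},
    {"claw": -1,"slide": [9,0,5],"delta_rot": [0,0,0]},
    {"claw": -1,"slide": [18,0,5],"delta_rot": [0,0,0]},
    {"claw": -1,"slide": [27,0,5],"delta_rot": [0,0,0]},
    {"claw": -1,"slide": [36,0,5],"delta_rot": [0,0,0]}
  ]
}}

```text
time: 2.7
position: [0.572, 0.3179, 0.1042]
tool_rot: [-0.505, 3.097, 0.002]
ft_force: [3.3, -1.1, 4.0]
grip_width: 0.004
grip_force: 1.7
```

```bash
cat >> h.py <<'E'
def box():
    s=ctrl.get_state(); p=np.array(s['position'])-[.529,.3025,0]
    print('u',((p[0]*.948+p[1]*.317)*1000).round(1),'v',((-p[0]*.317+p[1]*.948)*1000).round(1),'tip',(p[2]*1000-22).round(1),'F',np.round(s['ft_force'],1),s['time'])
E
python3 -c "
from h import *
box()"
```

```text
u 45.6 v 0.9 tip 82.2 F [ 3.3 -1.1  4. ] 2.7
```

Emit:
{"api": "send_rows", "payload": {
  "motion": [
    {"claw": -1,"slide": [8,0,0],"delta_rot": [0,0,0]},
    {"claw": -1,"slide": [15,0,0],"delta_rot": [0,0,0]},
    {"claw": -1,"slide": [22,0,2],"delta_rot": [0,0,0]},
    {"claw": -1,"slide": [29,0,5],"delta_rot": [0,0,0]},
    {"claw": -1,"slide": [35,0,8],"delta_rot": [0,0,0]}
  ]
}}

```text
time: 3.2
position: [0.5372, 0.3065, 0.0939]
tool_rot: [0.506, -3.1, 0.0]
ft_force: [1.0, 0.6, 0.4]
grip_width: 0.004
grip_force: 0.6
```

```bash
python3 -c "
from h import *
box()"
```

```text
u 9.0 v 1.2 tip 71.9 F [1.  0.6 0.4] 3.2
```

Emit:
{"api": "send_rows", "payload": {
  "motion": [
    {"claw": -1,"slide": [6,0,4],"delta_rot": [0,0,0]},
    {"claw": -1,"slide": [12,0,10],"delta_rot": [0,0,0]},
    {"claw": -1,"slide": [17,0,16],"delta_rot": [0,0,0]},
    {"claw": -1,"slide": [21,0,22],"delta_rot": [0,0,0]},
    {"claw": -1,"slide": [22,0,26],"delta_rot": [0,0,0]}
  ]
}}

```text
time: 3.7
position: [0.5162, 0.2993, 0.0675]
tool_rot: [0.505, -3.098, 0.001]
ft_force: [-1.4, 0.3, 1.9]
grip_width: 0.003
grip_force: 0.7
```

```bash
python3 -c "
from h import *
box()"
```

```text
u -13.2 v 1.0 tip 45.5 F [-1.4  0.3  1.9] 3.7
```

Near shut. I'm pressing gently the last bit.

Emit:
{"api": "send_rows", "payload": {
  "motion": [
    {"claw": -1,"slide": [0,0,1],"delta_rot": [0,0,0]},
    {"claw": -1,"slide": [0,0,2],"delta_rot": [0,0,0]},
    {"claw": -1,"slide": [0,0,3],"delta_rot": [0,0,0]},
    {"claw": -1,"slide": [0,0,3],"delta_rot": [0,0,0]}
  ]
}}

```text
time: 4.1
position: [0.5163, 0.2993, 0.0673]
tool_rot: [0.505, -3.098, 0.001]
ft_force: [-6.9, -3.6, 15.9]
grip_width: 0.004
grip_force: 7.7
```

```bash
python3 -c "
from h import *
box()"
```

```text
u -13.1 v 1.0 tip 45.3 F [-6.9 -3.6 15.9] 4.1
```

Emit:
{"api": "send_rows", "payload": {
  "motion": [
    {"claw": -1,"slide": [0,0,-20],"delta_rot": [0,0,0]},
    {"claw": -1,"slide": [0,0,-60],"delta_rot": [0,0,0]},
    {"claw": -1,"slide": [0,0,-100],"delta_rot": [0,0,0.1]},
    {"claw": -1,"slide": [0,-40,-110],"delta_rot": [0,0,0.2]},
    {"claw": -1,"slide": [0,-80,-110],"delta_rot": [0,0,0.29]}
  ]
}}

```text
time: 4.6
position: [0.5439, 0.225, 0.1782]
tool_rot: [-0.052, 3.137, 0.004]
ft_force: [0.3, -0.1, 0.3]
grip_width: 0.006
grip_force: 0.0
```

```bash
python3 -c "
from h import *
to(.44,-.047,.17)"
```

```text
t 4.6 pos [0.5439 0.225  0.1782] F [ 0.3 -0.1  0.3] slide mm [ 112.9 -268.4    7.1] yaxis 91.9 z [ 0.004  0.003 -1.   ]
```

Emit:
{"api": "send_rows", "payload": {
  "motion": [
    {"claw": -1,"slide": [20,-45,0],"delta_rot": [0,0,0]},
    {"claw": -1,"slide": [40,-90,0],"delta_rot": [0,0,0]},
    {"claw": -1,"slide": [60,-135,0],"delta_rot": [0,0,0]},
    {"claw": -1,"slide": [80,-180,0],"delta_rot": [0,0,0]},
    {"claw": -1,"slide": [100,-225,0],"delta_rot": [0,0,0]}
  ]
}}

```text
time: 5.1
position: [0.449, -0.0061, 0.1752]
tool_rot: [0.052, -3.141, -0.0]
ft_force: [0.1, 0.2, 0.2]
grip_width: 0.008
grip_force: 0.0
```

```bash
python3 -c "
from h import *
to(.44,-.047,.17)
d=grab('top','top2');cv2.imwrite('pics/c2.png',cv2.resize(d['color'][150:330,90:440],(800,411)))"
```

```text
t 5.1 pos [ 0.449  -0.0061  0.1752] F [0.1 0.2 0.2] slide mm [ 10.4 -40.6   5.2] yaxis 91.9 z [-0.001  0.    -1.   ]
```

View pics/c2.png

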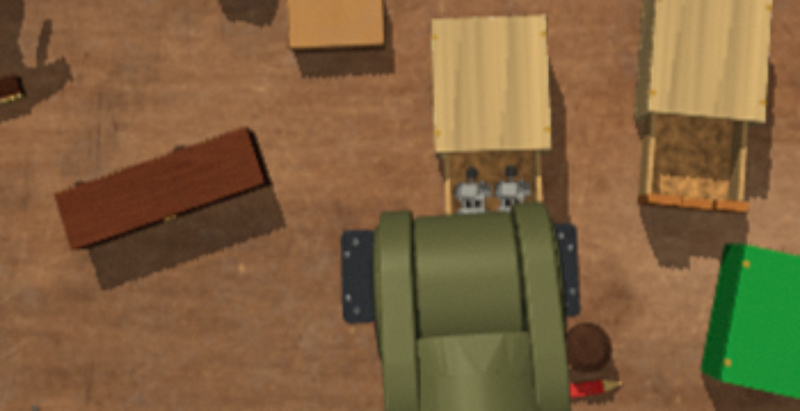

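The box is shut, at crop pixel (165,190). The arm is above the guide drawer's front, so I line up and descend next.

Emit:
{"api": "send_rows", "payload": {
  "motion": [
    {"claw": -1,"slide": [10,-40,0],"delta_rot": [0,0,0]},
    {"claw": -1,"slide": [12,-40,20],"delta_rot": [0,0,0]},
    {"claw": -1,"slide": [12,-40,50],"delta_rot": [0,0,0]},
    {"claw": -1,"slide": [12,-40,70],"delta_rot": [0,0,0]},
    {"claw": -1,"slide": [12,-40,70],"delta_rot": [0,0,0]}
  ]
}}

```text
time: 5.65
position: [0.4371, -0.0447, 0.1028]
tool_rot: [0.052, -3.135, 0.001]
ft_force: [-0.3, -0.1, 0.3]
grip_width: 0.005
grip_force: 0.0
```

```bash
python3 -c "
from h import *
to(.44,-.048,.054)"
```

```text
t 5.65 pos [ 0.4371 -0.0447  0.1028] F [-0.3 -0.1  0.3] slide mm [-3.1 -3.4 48.8] yaxis 91.9 z [-0.006 -0.001 -1.   ]
```

Emit:
{"api": "send_rows", "payload": {
  "motion": [
    {"claw": -1,"slide": [0,-3,25],"delta_rot": [0,0,0]},
    {"claw": -1,"slide": [0,-3,48],"delta_rot": [0,0,0]},
    {"claw": -1,"slide": [0,-3,48],"delta_rot": [0,0,0]},
    {"claw": -1,"slide": [-10,-3,48],"delta_rot": [0,0,0]},
    {"claw": -1,"slide": [-20,-3,48],"delta_rot": [0,0,0]}
  ]
}}

```text
time: 6.15
position: [0.4621, -0.0468, 0.0593]
tool_rot: [-0.053, 3.138, 0.001]
ft_force: [0.6, -0.5, 0.3]
grip_width: 0.005
grip_force: 0.0
```

```bash
python3 -c "
from h import *
to(.556,-.0455,.054)"
```

```text
t 6.15 pos [ 0.4621 -0.0468  0.0593] F [ 0.6 -0.5  0.3] slide mm [-93.9  -1.8   5.6] yaxis 91.9 z [ 0.003  0.001 -1.   ]
```

Emit:
{"api": "send_rows", "payload": {
  "motion": [
    {"claw": -1,"slide": [-12,0,3],"delta_rot": [0,0,0]},
    {"claw": -1,"slide": [-26,0,3],"delta_rot": [0,0,0]},
    {"claw": -1,"slide": [-40,0,3],"delta_rot": [0,0,0]},
    {"claw": -1,"slide": [-55,0,3],"delta_rot": [0,0,0]},
    {"claw": -1,"slide": [-70,0,3],"delta_rot": [0,0,0]}
  ]
}}

```text
time: 6.65
position: [0.5313, -0.0445, 0.0557]
tool_rot: [-0.053, 3.141, 0.0]
ft_force: [-1.7, -0.7, 1.5]
grip_width: 0.006
grip_force: 1.1
```

```bash
python3 -c "
from h import *
to(.556,-.0455,.054)"
```

```text
t 6.65 pos [ 0.5313 -0.0445  0.0557] F [-1.7 -0.7  1.5] slide mm [-24.6  -1.9   1.7] yaxis 91.9 z [ 0.  0. -1.]
```

Emit:
{"api": "send_rows", "payload": {
  "motion": [
    {"claw": -1,"slide": [-7,0,0],"delta_rot": [0,0,0]},
    {"claw": -1,"slide": [-14,0,0],"delta_rot": [0,0,0]},
    {"claw": -1,"slide": [-19,0,0],"delta_rot": [0,0,0]},
    {"claw": -1,"slide": [-23,0,0],"delta_rot": [0,0,0]},
    {"claw": -1,"slide": [-25,0,0],"delta_rot": [0,0,0]}
  ]
}}

```text
time: 7.15
position: [0.555, -0.0439, 0.0547]
tool_rot: [-0.052, 3.141, 0.0]
ft_force: [-1.7, 0.5, 0.5]
grip_width: 0.008
grip_force: 0.8
```

```bash
python3 -c "
from h import *
to(.556,-.0455,.054)"
```

```text
t 7.15 pos [ 0.555  -0.0439  0.0547] F [-1.7  0.5  0.5] slide mm [-1.  -1.6  0.7] yaxis 91.9 z [ 0.  0. -1.]
```

Pushing on in 1 mm rows to find the stop.

Emit:
{"api": "send_rows", "payload": {
  "motion": [
    {"claw": -1,"slide": [-1,0,0],"delta_rot": [0,0,0]},
    {"claw": -1,"slide": [-2,0,0],"delta_rot": [0,0,0]},
    {"claw": -1,"slide": [-3,0,0],"delta_rot": [0,0,0]},
    {"claw": -1,"slide": [-3,0,0],"delta_rot": [0,0,0]}
  ]
}}

```text
time: 7.55
position: [0.5558, -0.0439, 0.0543]
tool_rot: [0.052, -3.137, -0.001]
ft_force: [-7.2, 1.3, 4.3]
grip_width: 0.007
grip_force: 3.4
```

The force rises to 7 N with no further travel at the expected flush position, so the drawer is home. I'm backing off and lifting.

Emit:
{"api": "send_rows", "payload": {
  "motion": [
    {"claw": -1,"slide": [10,0,0],"delta_rot": [0,0,0]},
    {"claw": -1,"slide": [30,0,0],"delta_rot": [0,0,0]},
    {"claw": -1,"slide": [40,0,-30],"delta_rot": [0,0,0]},
    {"claw": -1,"slide": [40,0,-75],"delta_rot": [0,0,0]},
    {"claw": -1,"slide": [40,0,-120],"delta_rot": [0,0,0]}
  ]
}}

```text
time: 8.05
position: [0.5169, -0.0454, 0.1756]
tool_rot: [-0.051, 3.141, 0.0]
ft_force: [2.1, 0.2, -0.1]
grip_width: 0.006
grip_force: 0.0
```

Emit:
{"api": "send_rows", "payload": {
  "motion": [
    {"claw": -1,"slide": [0,40,-20],"delta_rot": [0,0,0]},
    {"claw": -1,"slide": [0,80,-40],"delta_rot": [0,0,0]},
    {"claw": -1,"slide": [0,120,-40],"delta_rot": [0,0,0]},
    {"claw": -1,"slide": [0,160,-40],"delta_rot": [0,0,0]},
    {"claw": -1,"slide": [0,160,-40],"delta_rot": [0,0,0]}
  ]
}}

```text
time: 8.55
position: [0.5116, 0.1219, 0.2147]
tool_rot: [-0.067, 3.139, 0.006]
ft_force: [-0.2, 0.1, -0.9]
grip_width: 0.009
grip_force: 0.0
```

```bash
python3 -c "
from h import *
d=grab('top','top3');e=grab('side','side3')
a=cv2.resize(d['color'][150:330,90:440],(700,360));b=cv2.resize(e['color'][130:330,160:360],(240,240))
cv2.imwrite('pics/c3.png',np.vstack([a,cv2.copyMakeBorder(b,0,0,0,460,cv2.BORDER_CONSTANT)]))
print(ctrl.get_state()['ft_force'])"
```

```text
[-0.19916847 -0.3500784   0.21630812]
```

View pics/c3.png

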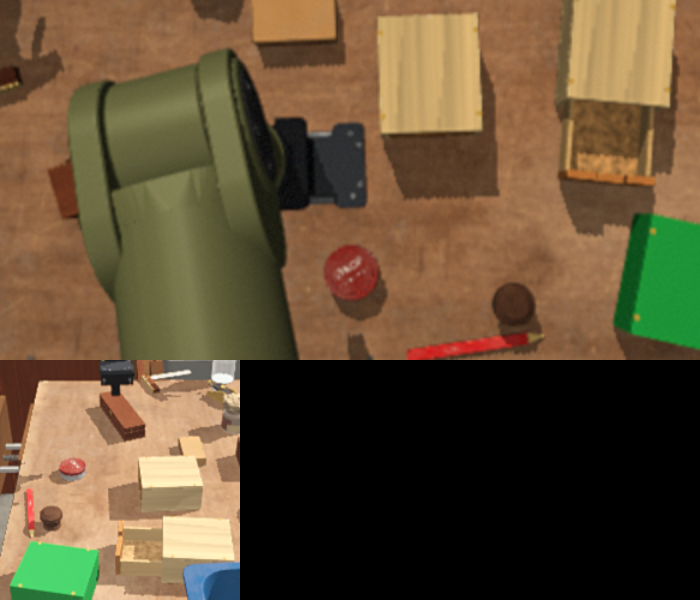

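The guide drawer is flush, with no front protruding at crop pixel (430,132). The oilstone box is shut at (120,415), the empty drawer is still open at (608,180), and the tin, knob and block are in place.

```bash
python3 -c "
from bench import ctrl
print(ctrl.close_job())"
```

```text
the job is handed in; nothing more can be done
None
```

The oilstone box lid is shut and the guide drawer is fully home; the empty drawer and the things around were left as they stood, and the job is handed in (the hand-in returned no verdict).

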